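# Start the strap-clamp bolt on the welding fixture

### The job

Start the T-handle bolt of the strap clamp on the welding fixture: first draw the lock pin up out of its block, hang it by its flange in the notch of the parking tab and let go of it. Then turn the bolt backward (anticlockwise from above) until its thread is felt to drop, and from there forward one full turn, no more. Finish with the T-handle gripped between the fingers at its middle and keep holding it there; do not knock the other things on the bench about.

Things in the scene. Friction and masses are not known exactly. Their poses are not given: they have to be found in the camera images.
- fixture: Dark steel welding fixture, fixed. Origin under its base plate on the bolt's axis, z up. Plate 180 x 400 mm, 12 thick, y -220 to +180. Strap along y to +-108, 44 wide, top 52 high. Flange under the strap's nose at y -145 with a pipe stub 34 wide, top 84 high. Pin block 30 mm square, top 74 high, at y +40. Parking tab at y +145, top 104 high.
- bolt: T-handle clamp bolt, upright, captive: it only turns about and slides along its axis, 0.4 kg, sinks by its weight, turns stiffly (0.05 N m). Origin on the axis at the centre line of its bar, the handle: level, 12 mm thick, 110 mm long, crossing the axis at mid-length. Under it a 14 mm stem runs 40 mm down to a 32 mm shoulder, then the threaded shank.
- bar_mid (a point): The bolt's axis at the centre line of the bar: where to grip the bar, across its 12 mm thickness. Moves with the bolt; 111 mm above the bench at bolt_lift = 0.
- bar_end (a point): A point on the bar's centre line 50 mm out from the bolt's axis, near one of the two like ends. Moves and turns with the bolt.
- bolt_turn (a joint): Bolt angle, rad, growing forward (clockwise from above, goes down, right-hand thread, 8 mm a turn); 1.55 to 2.5 at the start, unlimited. At 1.1 and 1.1 + pi the bar lies along the fixture's y, where the standing pin is in its way. At the start the bolt's thread only rests on the boss's: turned back it rises until the thread ends meet, 1/8 to 1/2 turn back (differs each time).
- bolt_lift (a joint): Bolt height, m, growing upward: 0.004 to 0.007 at the start, nearly 0.008 just before the drop, then it falls 8 mm to 0 within some 20 degrees of turn if nothing holds it up; -0.008 after one turn forward from there. Limits -0.012 and 0.0095; about 0.8 mm play in the thread.
- pin: Loose steel lock pin, upright, 0.11 kg. Origin at its lower end, z towards the grip. Shank 10 mm thick, 78 long; flange 22 wide, 4 thick; knurled round grip 18 thick, 34 long; 116 mm in all. At the start 20 mm deep in the blind bore of the pin block (0.5 mm play all round), lower end 54 mm above the bench, standing in the swing of the bar.
- pin_seat (a point): Centre of the underside of the pin's flange, 78 mm above its lower end.
- pin_grip (a point): Middle of the pin's grip, 104 mm above its lower end and 26 mm above the flange's underside: where to take it from above.
- notch (a point): Parking place: middle of the notch of the forked steel tab, on its upper face, 104 mm above the bench, at x -20, y +145 in the fixture; axes as the fixture. Tab 10 thick, 40 wide in y; fork ends at x -39. Notch 13 wide, through the tab, open to -x; its floor is 7 mm past this point (x -13). The flange rests on the tab, the shank hangs through the notch.
- nut: Bystander: hex nut 30 mm across, lying on the fixture's base plate. Origin under its centre.
- spacer: Bystander: ring 40 mm wide and 10 mm high, lying on the fixture's base plate. Origin under its centre.
- hammer: Bystander: hammer 260 mm long, lying on the bench left of the fixture.
- brush: Bystander: wire brush 220 mm long, lying on the bench right of the fixture.
- spanner: Bystander: spanner 200 mm long, lying on the bench right of the fixture.
- magnet_square: Bystander: triangular welding magnet, 90 mm, lying on the bench beyond the fixture at the left.
- spray_can: Bystander: can 52 mm wide, 150 mm high, standing on the bench beyond the fixture at the right.
- pipe_stub: Bystander: pipe 42 mm wide, 50 mm high, standing on the bench left of the fixture.

How it is judged:
By the outcome, as a careful person would: the job done as asked, in the order asked, and still so for the second after the job is handed in, while the arm keeps its last pose, push and grip.
It also fails if it takes over 67 s, if anything falls off the work surface, if the arm or the gripper's body presses on something with over 40 N, if the wrist force passes 120 N, or if a joint passes its speed limit or range.

### The arm

A 7-joint arm with a two-finger parallel gripper is mounted at the origin on the work surface. World frame = base frame: x ahead of the robot, y to its left, z up, the work surface at z = 0. Lengths are in m, angles in rad, forces in N, time in s.
With the tool pointing down it reaches from about 0.425 to 0.925 m from the base axis. Payload 6.8 kg.
Tool frame: the origin (TCP) lies at the very end of the fingers, on their centre line; the grasp point (between the pads) lies 19 mm behind it; z points along the fingers, x is the direction in which the jaws open and shut, and the axes are right-handed (so a half turn about z gives the same grasp; the last joint's range is limited). The gripper opens to 85 mm and grips with 20 to 120 N. Pads are 22 mm wide; open, the fingers measure 114 mm over their backs; the gripper's body (76 mm by 85 mm) begins 54 mm behind the grasp point. The pads swing forward as they close: fully open they stand 13 mm farther back than shut.
Start: joints at [-1.214, 0.477, 0.022, 1.555, -0.011, 1.109, -0.083], TCP at [0.303, 0.603, 0.231] pointing down, gripper open.
Joint ranges: [-2.96, 2.96], [-0.34, 2.1], [-1.41, 1.46], [0.24, 2.44], [-1.37, 4.51], [0.17, 1.92], [-2.96, 2.96]. Speed limits (rad/s): [2.39, 2.39, 3.14, 3.14, 3.14, 3.14, 3.14].

### API

Orientations are given as a unit quaternion [w, x, y, z].
In Python, from station import bot gives the robot as it stands.
- The arm moves only by the shell command python3 -m creep 'ROWS' [FORCE]. ROWS is JSON, a list that holds one entry, the list of rows, each a list of 7 numbers: the shift along the tool's x, y, z in cm, then the turn, a rotation vector about the tool's x, y, z in rad, then the opening, from 0 (shut) to 1 (fully open). In form: [[[dx, dy, dz, wx, wy, wz, claw], ...]]. A call has 1 to 10 rows; each row is the pose to reach, as a shift and turn from the pose commanded when the call began, along the tool's axes at that moment; what a row does not reach only later rows make up. A row lasts 1/8 s, in which the tool goes at most 62.5 mm and 10.7 degrees, less where a joint would pass 70% of its speed; a pose out of reach is approached as far as the arm can. A call with a gripper value outside its range is refused whole. The fingers move at their own pace and stop on an object; FORCE is the grip in N (left out, the last holds). Time passes only in rows, so rows that repeat a pose let the fingers close. It gives the time, the measured TCP pose, the force and the opening at its end, in the units of the state.
- bot.get_obs(): the state, without advancing time (a new reading comes with each control period).
- bot.read_camera(name): name is "scene" or "side" or "wrist"; returns (picture, depth): 400x640x3 uint8, blue, green, red; 400x640 float32, m along the optical axis (not along the pixel's ray), 0 where there is no reading.
- bot.calibration(name): a dict with "mtx" (3x3 intrinsics, pixels), "dist_coeffs" ([k1, k2, p1, p2, k3] as OpenCV has them; the pictures are not rectified), "rvec" (rotation vector, rad) and "tvec" (3), from world to camera coordinates, as OpenCV has them. Camera axes: x right, y down, z forward; pixel columns grow to the right and rows downward; lengths in m; the calibration is good to about 2 mm. A picture is of the moment at which its call begins: read the wrist's pose just before it. calibration takes no time and is no camera call; for the wrist camera it gives the pose at the moment of the call.
- bot.hand_in(): hands the job in, once; it reports no verdict.
Trained networks look in the newest picture that a camera, given by its name, has taken for a name from the list of things; names that differ only in an ending like _2 or _b are one class to them, and where a whole thing is asked for, a point or a joint stands for the part that bears it (a point fixed in the world has none). Each returns a list of dicts, best first, with "p" (0 to 1); they miss things now and then, are a little off and sometimes report something else, mostly with a low value. They report only what shows in the picture. A call takes as long as a camera call.
- bot.find_in(camera, label): "xy" ([column, row] in pixels, amid what is visible of it).
- bot.silhouettes(camera, label): "mask" (400x640 bool, what is visible of it) and "xy" ([column, row] in pixels, amid what is visible of it).
The state is a dict: "t": time; "q": joint angles; "joint_vel": joint speeds; "joint_torque": joint torques, N m; "eef_pos": TCP position; "tool_rot": TCP orientation; "contact_force": force on the tool from outside, world axes, zero at the start; "torque": the same for the moment, N m; "gripper_width": opening from 0.0 (shut) to 1.0 (fully open).
Only numpy, scipy, OpenCV 4.12 (cv2) and the standard library are available. Lean on these libraries where they do the work, as an engineer would, in place of code of your own. Each camera call takes 0.05 s, during which the arm holds its last target.

## Working session

There is one attempt and no reset: what is moved stays moved. The work goes in short steps, Python scripts to look and compute and a shell command to move; the robot and the scene stay as the last step left them, time stands still between calls to the robot, and variables do not carry over. Pictures are saved under pics/ and viewed, and the job is handed in when it is done.

```bash
ls; mkdir -p pics; cat > h.py <<'E'
import numpy as np, cv2
from station import bot
def snap(c,fn=None):
    im,d=bot.read_camera(c)
    if fn: cv2.imwrite('pics/'+fn,im)
    return im,d
def cal(c):
    k=bot.calibration(c); R,_=cv2.Rodrigues(np.array(k['rvec'],float)); return np.array(k['mtx'],float),np.array(k['dist_coeffs'],float),R,np.array(k['tvec'],float).reshape(3)
def ray(K,px):
    M,D,R,t=K
    u=cv2.undistortPoints(np.array(px,float).reshape(-1,1,2),M,D).reshape(-1,2)
    d=np.c_[u,np.ones(len(u))]
    return -R.T@t, d@R   # origin, dirs (scale = depth)
def at_z(K,px,z):
    o,d=ray(K,px); s=(z-o[2])/d[:,2]; return o+d*s[:,None]
def at_d(K,px,dep):
    o,d=ray(K,px); return o+d*np.array(dep).reshape(-1,1)
def proj(K,p):
    M,D,R,t=K
    return cv2.projectPoints(np.array(p,float).reshape(-1,1,3),cv2.Rodrigues(R)[0],t,M,D)[0].reshape(-1,2)
def cloud(K,d,mask):
    v,u=np.nonzero(mask&(d>0)); return at_d(K,np.c_[u,v],d[v,u])
E
python3 - <<'E'
from h import *
o=bot.get_obs(); print({k:np.round(v,3).tolist() for k,v in o.items()})
for c in ['scene','side','wrist']:
    snap(c,c+'0.png'); 
    for l in ['bolt','pin','fixture','notch','pin_grip','bar_mid','bar_end','pin_seat']:
        print(c,l,[(np.round(r['xy'],1).tolist(),round(float(r['p']),2)) for r in bot.find_in(c,l)][:3])
print(bot.get_obs()['t'])
E
```

```text
pics
{'t': 0.0, 'q': [-1.214, 0.478, 0.022, 1.556, -0.012, 1.109, -0.083], 'joint_vel': [-0.001, 0.001, -0.0, -0.0, -0.001, 0.001, 0.0], 'joint_torque': [0.0, -59.646, 1.608, -28.119, 0.012, 0.009, 0.0], 'eef_pos': [0.302, 0.603, 0.23], 'tool_rot': [0.001, 0.851, 0.525, -0.001], 'contact_force': [-0.032, 0.254, 0.139], 'torque': [-0.011, -0.001, -0.008], 'gripper_width': 1.0}
scene bolt [([321.6, 195.2], 0.74), ([333.2, 183.6], 0.61)]
scene pin [([431.4, 184.0], 0.66), ([327.8, 187.6], 0.43)]
scene fixture [([317.9, 214.1], 0.78)]
scene notch [([319.8, 210.1], 0.77)]
scene pin_grip [([333.0, 183.8], 0.62)]
scene bar_mid []
scene bar_end [([320.9, 197.8], 0.49)]
scene pin_seat [([332.0, 186.4], 0.66)]
side bolt [([313.7, 204.0], 0.55), ([315.7, 235.9], 0.39), ([353.1, 158.4], 0.33)]
side pin []
side fixture [([312.9, 234.7], 0.74)]
side notch [([316.5, 235.9], 0.7), ([320.8, 198.3], 0.27)]
side pin_grip [([316.4, 181.4], 0.55)]
side bar_mid [([317.0, 198.0], 0.82)]
side bar_end [([319.0, 198.4], 0.72), ([290.9, 242.3], 0.58)]
side pin_seat [([317.8, 180.4], 0.55)]
wrist bolt []
wrist pin []
wrist fixture [([289.6, 303.7], 0.38)]
wrist notch [([161.0, 389.9], 0.92)]
wrist pin_grip []
wrist bar_mid []
wrist bar_end [([160.3, 391.1], 0.35)]
wrist pin_seat []
1.35
```

View pics/scene0.png

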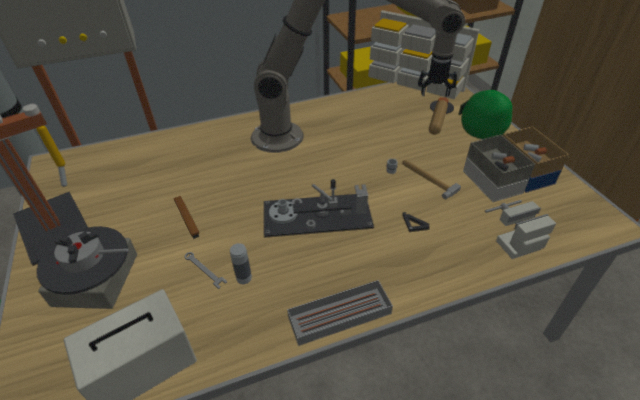

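View pics/side0.png

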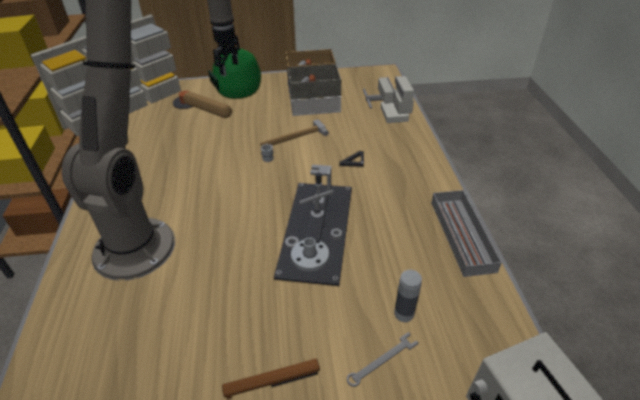

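View pics/wrist0.png

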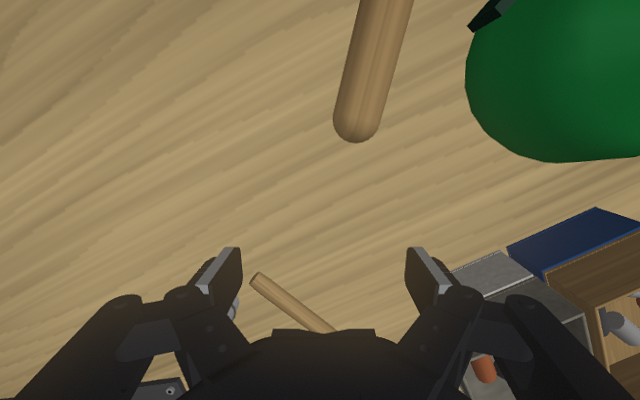

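The scene view shows the fixture around (318,214), with the pin at (333,187), the tab at (361,196) and the pipe flange at (284,211). The side view shows the fixture running from (320,180) to (310,280). I'll take a coarse pose next.

```bash
python3 - <<'E'
from h import *
for c in ['scene','side']:
    K=cal(c); im,d=snap(c); 
    print(c,'cam',-K[2].T@K[3])
    m=bot.silhouettes(c,'fixture')[0]['mask']
    P=cloud(K,d,m); 
    lo=P[(P[:,2]>0.005)&(P[:,2]<0.02)]
    r=cv2.minAreaRect((lo[:,:2]*1000).astype(np.float32)); print(r, len(lo)); 
    hi=P[P[:,2]>0.09]; print('hi',np.round(hi[:60],3).tolist()[::4])
    x,y,w,h=cv2.boundingRect(m.astype(np.uint8))
    crop=im[y-30:y+h+15,x-20:x+w+20]; cv2.imwrite(f'pics/{c}crop.png',cv2.resize(crop,None,fx=4,fy=4,interpolation=cv2.INTER_CUBIC)[:600,:800])
K=cal('wrist'); o=bot.get_obs()
import scipy.spatial.transform as T
q=o['tool_rot']; R=T.Rotation.from_quat([q[1],q[2],q[3],q[0]]).as_matrix()
print('tool R',R.round(3)); print('cam in tool',R.T@(-K[2].T@K[3]-o['eef_pos']), 'camaxes in tool\n',(R.T@K[2].T).round(3)); print(K[0])
E
```

```text
scene cam [ 1.64383442 -0.36993745  1.19213551]
((546.2369384765625, -1.09149169921875), (400.0396728515625, 192.846435546875), 74.97206115722656) 2102
hi [[0.51, -0.002, 0.12], [0.545, 0.158, 0.097], [0.516, 0.007, 0.117], [0.555, 0.157, 0.101], [0.51, -0.002, 0.11], [0.521, 0.009, 0.116], [0.556, 0.153, 0.099], [0.568, 0.176, 0.101], [0.529, 0.007, 0.118], [0.561, 0.147, 0.099], [0.571, 0.171, 0.1], [0.527, 0.003, 0.114], [0.542, 0.014, 0.123], [0.571, 0.154, 0.101], [0.578, 0.179, 0.099]]
side cam [ 0.45727126 -0.9469651   0.99155732]
((546.01025390625, 3.4119415283203125), (415.4217834472656, 180.66139221191406), 75.44627380371094) 3868
hi [[0.559, 0.184, 0.107], [0.572, 0.185, 0.104], [0.584, 0.18, 0.106], [0.565, 0.18, 0.105], [0.578, 0.18, 0.104], [0.59, 0.177, 0.104], [0.602, 0.175, 0.105], [0.558, 0.177, 0.104], [0.571, 0.174, 0.105], [0.583, 0.168, 0.108], [0.595, 0.17, 0.105], [0.608, 0.168, 0.106], [0.561, 0.177, 0.1], [0.573, 0.17, 0.104], [0.586, 0.167, 0.105]]
tool R [[ 0.448  0.894 -0.   ]
 [ 0.894 -0.448  0.   ]
 [-0.    -0.    -1.   ]]
cam in tool [ 0.00045351 -0.07028807 -0.14289775] camaxes in tool
 [[ 1.    -0.001  0.   ]
 [ 0.001  0.961  0.277]
 [-0.001 -0.277  0.961]]
[[277.13643598   0.         323.16241208]
 [  0.         277.13643598 202.04824275]
 [  0.           0.           1.        ]]
```

```bash
python3 -m creep '[[[-3,4,-0.5,0,0,0.1,1],[-7,9,-1,0,0,0.2,1],[-11,15,-2,0,0,0.35,1],[-15,20,-3,0,0,0.5,1],[-19,26,-3,0,0,0.65,1],[-23,31,-3,0,0,0.8,1],[-27,36,-3,0,0,0.95,1],[-31,41.5,-3,0,0,1.05,1],[-33.5,45,-3,0,0,1.1,1],[-34.3,46,-3,0,0,1.1,1]]]'
python3 - <<'E'
from h import *
o=bot.get_obs(); print(o['t'],o['eef_pos'],o['q'])
im,d=snap('wrist','w1.png')
for l in ['bolt','pin','fixture','pin_grip','bar_mid','bar_end','notch']:
    print(l,[(np.round(r['xy'],1).tolist(),round(float(r['p']),2)) for r in bot.find_in('wrist',l)][:3])
E
```

```text
t: 2.8
eef_pos: [0.5613, 0.0861, 0.2618]
tool_rot: [0.001, 1.0, -0.0, 0.001]
contact_force: [0.4, 0.9, -0.5]
gripper_width: 1.002
2.8 [0.5613156  0.08605911 0.26177816] [-0.6285837   0.28497251  0.45242134  1.80654982 -0.13824098  1.08036941
 -0.12691746]
bolt [([322.2, 224.7], 0.4)]
pin [([440.7, 10.7], 0.31)]
fixture [([315.5, 197.9], 0.74)]
pin_grip [([320.2, 228.3], 0.96)]
bar_mid [([312.8, 246.4], 0.9)]
bar_end [([306.6, 243.8], 0.74)]
notch [([315.2, 200.1], 0.68)]
```

View pics/w1.png

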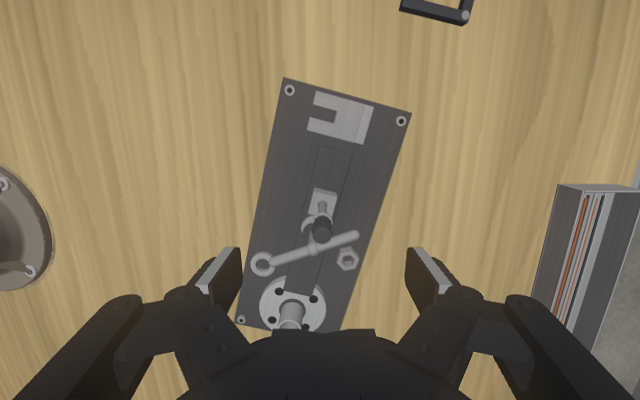

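The wrist view shows the tab's notch at about (326,114), opening to the left. The pin's grip is at about (321,228), and the bar runs from about (272,257) to (357,235). The nut is at (347,259).

```bash
python3 - <<'E'
from h import *
K=cal('wrist'); im,d=snap('wrist')
v,u=np.nonzero(d[60:330,225:420]>0); v+=60;u+=225
P=at_d(K,np.c_[u,v],d[v,u])
# plate
pl=P[(P[:,2]>0.006)&(P[:,2]<0.018)]; 
r=cv2.minAreaRect((pl[:,:2]*1000).astype(np.float32)); print('plate',r,np.median(pl[:,2]))
tab=P[(P[:,2]>0.098)&(P[:,2]<0.110)&(P[:,1]>0.12)]; r=cv2.minAreaRect((tab[:,:2]*1000).astype(np.float32)); print('tab',r,len(tab),tab[:,2].mean(), cv2.boxPoints(r))
pin=P[(P[:,2]>0.163)]; print('pintop',pin.mean(0),pin.min(0),pin.max(0),len(pin))
g=P[(P[:,2]>0.138)&(P[:,2]<0.163)]; print('grip',g.mean(0))
bar=P[(P[:,2]>0.113)&(P[:,2]<0.130)&(P[:,1]<0.12)]; print('bar',bar.mean(0),bar.max(0),np.percentile(bar[:,2],[50,90,95]),len(bar)); r=cv2.minAreaRect((bar[:,:2]*1000).astype(np.float32)); print(r)
c=im[60:330,225:420]; cv2.imwrite('pics/w1c.png',cv2.resize(c,None,fx=2.2,fy=2.2,interpolation=cv2.INTER_CUBIC))
M=np.zeros_like(im); 
for m in [bot.silhouettes('wrist','pin_grip'),bot.silhouettes('wrist','bolt')]:
    for r in m[:2]: print(r['p'],r['xy'],r['mask'].sum(), cv2.minAreaRect(np.argwhere(r['mask'])[:,::-1].astype(np.float32)))
E
```

```text
plate ((545.2290649414062, 0.2118682861328125), (400.5907287597656, 181.41775512695312), 75.21952819824219) 0.012327632505750807
tab ((579.2687377929688, 161.57591247558594), (40.28190231323242, 62.12017059326172), 75.11597442626953) 2025 0.10431685423088542 [[544.07733 150.08893]
 [604.1132  134.13254]
 [614.46014 173.0629 ]
 [554.42426 189.01929]]
pintop [0.55638    0.09106998 0.27861346] [0.51091662 0.05022811 0.16301862] [0.60706264 0.11093012 0.34382153] 2317
grip [0.56029691 0.06472717 0.15123686]
bar [0.54902574 0.02144584 0.12104495] [0.6013919  0.06292328 0.12643956] [0.12152087 0.12312144 0.12358977] 920
((544.6629028320312, 33.60862731933594), (108.4149169921875, 42.52086639404297), 22.308603286743164)
0.86 [321.3, 232.3] 602 ((323.0, 228.0), (42.0, 18.0), 90.0)
0.98 [311.5, 249.5] 1090 ((311.791259765625, 244.65719604492188), (32.379913330078125, 94.05252075195312), 68.96248626708984)
```

View pics/w1c.png

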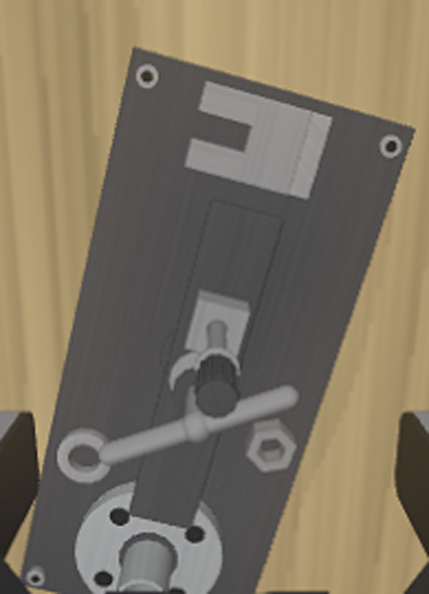

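```bash
cat >> h.py <<'E'
from scipy.spatial.transform import Rotation as Ro
YAW=np.radians(-14.8); O=np.array([0.5503,0.0195])
FX=np.array([np.cos(YAW),np.sin(YAW)]); FY=np.array([-np.sin(YAW),np.cos(YAW)])
def f2w(x,y,z): return np.r_[O+x*FX+y*FY,z]
def st():
    o=bot.get_obs(); q=o['tool_rot']; R=Ro.from_quat([q[1],q[2],q[3],q[0]]).as_matrix()
    yaw=np.degrees(np.arctan2(R[1,0],R[0,0]))
    d=o['eef_pos'][:2]-O
    print('t',round(o['t'],2),'tcp',np.round(o['eef_pos'],4),'fix',np.round([d@FX,d@FY],4),'yaw',round(yaw,2),'tilt',R[:,2].round(3),'F',np.round(o['contact_force'],1),'M',np.round(o['torque'],2),'w',round(float(o['gripper_width']),3),'q7',round(o['q'][6],2))
    return o,R
def go(w,R=None):
    o,R=st(); print('shift cm',np.round(100*R.T@(np.array(w)-o['eef_pos']),2))
E
python3 - <<'E'
from h import *
go(f2w(0,0.04,0.139)); print(f2w(0,.04,.139),f2w(-.02,.145,.104))
K=cal('wrist'); im,d=snap('wrist')
ms=bot.silhouettes('wrist','bolt')[0]['mask']
P=cloud(K,d,ms); P=P[(P[:,2]>0.105)&(P[:,2]<.126)]
xy=P[:,:2]-O
sel=(np.abs(xy@np.array([np.cos(.3),np.sin(.3)]))>0.012)
for k in range(3):
    vx,vy,x0,y0=cv2.fitLine(P[sel][:,:2].astype(np.float32),cv2.DIST_HUBER,0,.01,.01).ravel(); 
    print(sel.sum(),'bar yaw',np.degrees(np.arctan2(vy,vx)),x0,y0)
    dist=(P[:,:2]-[x0,y0])@[-vy,vx]; sel=np.abs(dist)<0.008
s=(P[sel][:,:2]-O)@[vx,vy]; print('ends',s.min(),s.max(),'off',(O-[x0,y0])@[-vy,vx])
top=P[np.abs(dist)<0.0025]; print('top z',np.percentile(top[:,2],[10,50,90]))
E
```

```text
t 3.35 tcp [0.5597 0.0915 0.2613] fix [-0.0093  0.0721] yaw 0.43 tilt [-0.  0. -1.] F [ 0.8 -0.3  0.7] M [-0.05  0.01  0.04] w 0.998 q7 -0.13
shift cm [ 0.05  3.34 12.23]
[0.56051783 0.05817294 0.139     ] [0.56800317 0.16479831 0.104     ]
687 bar yaw 19.212868 0.5666423 0.02742619
921 bar yaw 19.301933 0.5489964 0.021290842
921 bar yaw 19.301933 0.5489964 0.021290842
ends -0.05433370585037366 0.05459070882705625 off -0.002121082526768745
top z [0.12037908 0.12210501 0.12346736]
```

```bash
python3 -m creep '[[[0,1.2,3,0,0,0.1,1],[0,2.4,6,0,0,0.2,1],[0,3.2,8,0,0,0.258,1],[0,3.2,8,0,0,0.258,1],[0,3.2,8,0,0,0.258,1]]]'
python3 - <<'E'
from h import *
go(f2w(0,0.04,0.139)); im,d=snap('wrist','w2.png'); K=cal('wrist')
m=bot.silhouettes('wrist','pin_grip'); 
for r in m[:2]:
    P=cloud(K,d,r['mask']); print(r['p'],P.mean(0),P.min(0),P.max(0)); print('proj expected',proj(K,[f2w(0,.04,.170),f2w(0,.04,.136)]), cv2.boundingRect(r['mask'].astype(np.uint8)))
E
```

```text
t: 4.08
eef_pos: [0.5608, 0.0592, 0.1821]
tool_rot: [-0.0, 0.992, -0.125, 0.001]
contact_force: [-0.0, 0.2, -1.0]
gripper_width: 0.996
t 4.08 tcp [0.5608 0.0592 0.1821] fix [0.     0.0411] yaw -14.35 tilt [ 0.001  0.    -1.   ] F [-0.   0.2 -1. ] M [ 0.07 -0.06 -0.05] w 0.996 q7 -0.26
shift cm [-0.01  0.11  4.31]
0.93 [0.56116443 0.06126611 0.15057455] [0.53573712 0.01435321 0.05225234] [0.57106442 0.06872478 0.1725193 ]
proj expected [[322.78721111 244.95203698]
 [322.75316029 225.17394972]] (307, 197, 32, 60)
```

View pics/w2.png

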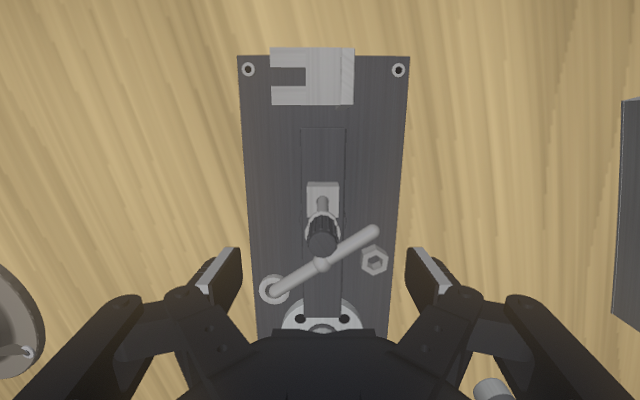

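The pin's grip sits at (322,235), centred between the jaws, so I'll descend and grip.

```bash
python3 -m creep '[[[0,0.1,2,0,0,0,1],[0,0.1,4.2,0,0,0,1],[0,0.1,4.2,0,0,0,1],[0,0.1,4.2,0,0,0,0],[0,0.1,4.2,0,0,0,0],[0,0.1,4.2,0,0,0,0],[0,0.1,4.2,0,0,0,0],[0,0.1,4.2,0,0,0,0]]]' 50
python3 - <<'E'
from h import *
st(); snap('wrist','w3.png')
E
```

```text
t: 5.18
eef_pos: [0.5602, 0.0577, 0.1398]
tool_rot: [-0.0, 0.992, -0.126, 0.0]
contact_force: [-0.9, -0.1, 4.9]
gripper_width: 0.192
t 5.17 tcp [0.5602 0.0577 0.1398] fix [-0.0002  0.0395] yaw -14.44 tilt [ 0.001  0.    -1.   ] F [-0.9 -0.1  4.9] M [ 0.01  0.32 -0.03] w 0.192 q7 -0.23
```

View pics/w3.png

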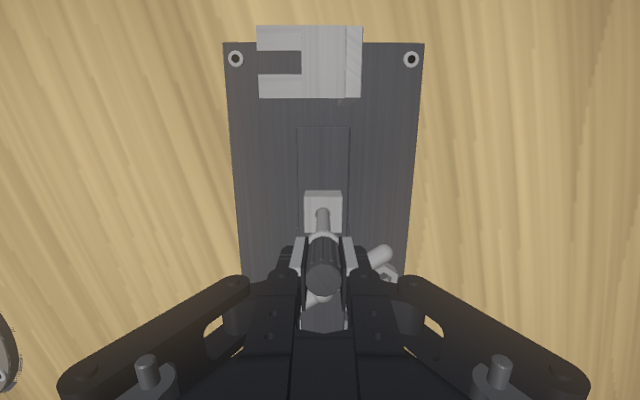

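```bash
python3 -m creep '[[[0,0,-1,0,0,0,0],[0,0,-2.5,0,0,0,0],[0,0,-4,0,0,0,0],[0,0,-6,0,0,0,0],[0,0,-8,0,0,0,0],[-2,-3,-8,0,0,0,0],[-4,-6.5,-8,0,0,0,0],[-6,-9.5,-8,0,0,0,0],[-6.5,-10.5,-8,0,0,0,0],[-6.5,-10.5,-8,0,0,0,0]]]'
python3 - <<'E'
from h import *
st(); im,d=snap('wrist','w4.png'); K=cal('wrist')
m=bot.silhouettes('wrist','pin')
for r in m[:3]:
    P=cloud(K,d,r['mask']); print(r['p'],r['xy'],np.percentile(P,[2,50,98],axis=0).round(3).tolist())
snap('scene','s4.png');
m=bot.silhouettes('scene','pin')
K=cal('scene')
for r in m[:3]: print(r['p'],r['xy'],cv2.boundingRect(r['mask'].astype(np.uint8)))
E
```

```text
t: 6.48
eef_pos: [0.5233, 0.1756, 0.2198]
tool_rot: [-0.0, 0.992, -0.125, 0.0]
contact_force: [-1.0, 0.3, 0.2]
gripper_width: 0.196
t 6.47 tcp [0.5233 0.1756 0.2198] fix [-0.066   0.1441] yaw -14.38 tilt [ 0.001 -0.    -1.   ] F [-1.   0.3  0.2] M [-0.07  0.02  0.  ] w 0.196 q7 -0.53
0.6 [325.4, 261.4] [[0.517, 0.168, 0.145], [0.525, 0.179, 0.244], [0.533, 0.185, 0.251]]
0.59 [354.5, 168.8] (357, 160, 3, 14)
```

View pics/w4.png

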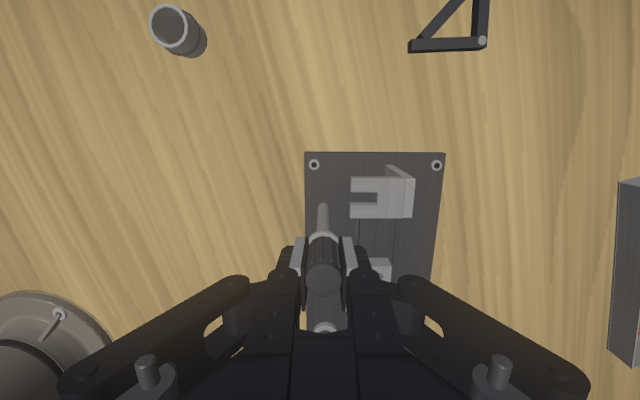

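```bash
python3 - <<'E'
import cv2
im=cv2.imread('pics/s4.png')[130:240,270:430]; cv2.imwrite('pics/s4c.png',cv2.resize(im,None,fx=5,fy=5,interpolation=cv2.INTER_CUBIC))
E
```

```text
(no output)
```

View pics/s4c.png

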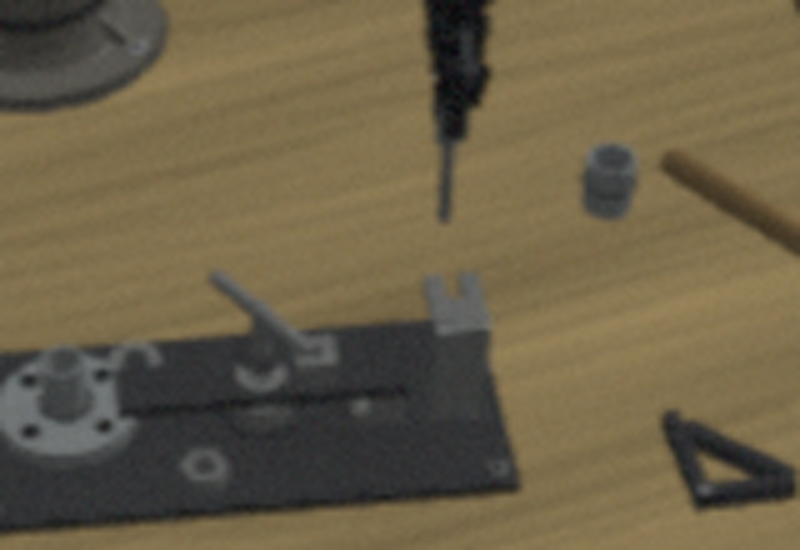

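The pin is held: grip at (323,262), shank going down to (322,207). I'll check its tilt before inserting it.

```bash
python3 - <<'E'
from h import *
K=cal('wrist'); im,d=snap('wrist')
v,u=np.mgrid[198:300,305:345].reshape(2,-1); k=d[v,u]>0; v,u=v[k],u[k]
P=at_d(K,np.c_[u,v],d[v,u])
tcp=bot.get_obs()['eef_pos']
for a in np.arange(.13,.26,.01):
    s=P[(P[:,2]>a)&(P[:,2]<a+.01)&(np.linalg.norm(P[:,:2]-tcp[:2],axis=1)<.02)]
    if len(s)>3:
        r=s[:,:2]-O; fx=r@FX; fy=r@FY
        print(round(a,3),len(s),'x mid',round((fx.min()+fx.max())/2,4),'w',round(fx.max()-fx.min(),4),'ymax',round(fy.max(),4))
tp=P[(P[:,2]<.255)&(P[:,2]>.24)];print(tp[:,2].max())
E
```

```text
0.13 16 x mid -0.0651 w 0.0085 ymax 0.1475
0.14 40 x mid -0.0647 w 0.0092 ymax 0.1476
0.15 48 x mid -0.0651 w 0.0095 ymax 0.1478
0.16 50 x mid -0.0651 w 0.0092 ymax 0.1475
0.17 68 x mid -0.0647 w 0.0095 ymax 0.1477
0.18 70 x mid -0.0651 w 0.0095 ymax 0.1477
0.19 51 x mid -0.0648 w 0.0086 ymax 0.1478
0.21 242 x mid -0.0649 w 0.0168 ymax 0.1539
0.22 282 x mid -0.0644 w 0.0211 ymax 0.1542
0.23 338 x mid -0.0644 w 0.0201 ymax 0.1544
0.24 1119 x mid -0.0645 w 0.0188 ymax 0.1548
0.25 457 x mid -0.0646 w 0.0174 ymax 0.1545
0.2549779752736854
```

```bash
python3 -m creep '[[[0,-0.1,2,0,0,0,0],[0,-0.1,4.5,0,0,0,0],[0,-0.1,7,0,0,0,0],[0,-0.1,9,0,0,0,0],[0,-0.1,10.2,0,0,0,0],[0,-0.1,10.2,0,0,0,0]]]'
python3 - <<'E'
from h import *
st()
K=cal('wrist'); im,d=snap('wrist','w5.png')
v,u=np.mgrid[150:300,290:400].reshape(2,-1); k=d[v,u]>0; v,u=v[k],u[k]
P=at_d(K,np.c_[u,v],d[v,u])
r=P[:,:2]-O; fx=r@FX; fy=r@FY; z=P[:,2]
for a in np.arange(.02,.16,.01):
    s=(z>a)&(z<a+.01)&(fx<-.052)&(fx>-.08)&(fy<.17)&(fy>.12)
    if s.sum()>3: print(round(a,3),s.sum(),'x mid',round((fx[s].min()+fx[s].max())/2,4),'w',round(np.ptp(fx[s]),4),'ymax',round(fy[s].max(),4))
t=(np.abs(z-.104)<.003)&(fx>-.045)&(fx<.03)&(fy>.115)
print('tab x',fx[t].min(),fx[t].max(),'y',fy[t].min(),fy[t].max())
n=t&(fx<-.018); ys=np.sort(fy[n]); g=np.diff(ys); i=g.argmax(); print('notch y',ys[i],ys[i+1]); 
cv2.imwrite('pics/w5c.png',cv2.resize(im[130:330,240:440],None,fx=3,fy=3,interpolation=cv2.INTER_CUBIC))
E
```

```text
t: 7.48
eef_pos: [0.5232, 0.1758, 0.1168]
tool_rot: [0.0, 0.992, -0.126, -0.001]
contact_force: [0.5, 0.2, -0.0]
gripper_width: 0.194
t 7.47 tcp [0.5232 0.1758 0.1168] fix [-0.0662  0.1442] yaw -14.48 tilt [-0.001 -0.001 -1.   ] F [ 0.5  0.2 -0. ] M [-0.03  0.02 -0.01] w 0.194 q7 -0.46
0.02 5 x mid -0.0756 w 0.0062 ymax 0.167
0.03 24 x mid -0.0658 w 0.0093 ymax 0.1491
0.04 42 x mid -0.0658 w 0.0091 ymax 0.1494
0.05 48 x mid -0.0662 w 0.0094 ymax 0.1493
0.06 58 x mid -0.0659 w 0.0097 ymax 0.1495
0.07 65 x mid -0.0659 w 0.0094 ymax 0.1494
0.08 72 x mid -0.0661 w 0.0094 ymax 0.1495
0.09 31 x mid -0.0662 w 0.0078 ymax 0.1494
0.11 293 x mid -0.0659 w 0.0168 ymax 0.1556
0.12 401 x mid -0.066 w 0.0278 ymax 0.1561
0.13 505 x mid -0.0659 w 0.0279 ymax 0.1565
0.14 1570 x mid -0.066 w 0.028 ymax 0.1569
0.15 618 x mid -0.0659 w 0.0279 ymax 0.1578
0.16 343 x mid -0.0657 w 0.0274 ymax 0.1585
tab x -0.03985677608303422 -0.017957377048107025 y 0.12441049577000811 0.16500831117739992
notch y 0.1392156535880713 0.15088368778556477
```

View pics/w5c.png

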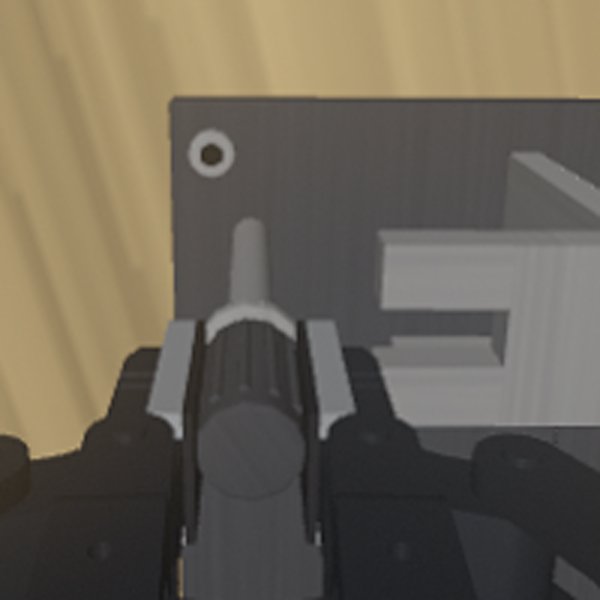

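```bash
python3 -m creep '[[[1,-0.04,0,0,0,0,0],[2,-0.04,0,0,0,0,0],[3,-0.04,0,0,0,0,0],[4,-0.04,0,0,0,0,0],[4.6,-0.04,0,0,0,0,0],[4.6,-0.04,0,0,0,0,0],[4.6,-0.04,0,0,0,0,0]]]'
python3 - <<'E'
from h import *
st()
im,d=snap('wrist','w6.png')
cv2.imwrite('pics/w6c.png',cv2.resize(im[130:330,240:440],None,fx=3,fy=3,interpolation=cv2.INTER_CUBIC))
E
```

```text
t: 8.4
eef_pos: [0.5678, 0.1655, 0.1172]
tool_rot: [0.0, 0.992, -0.126, -0.0]
contact_force: [1.2, 0.5, -0.6]
gripper_width: 0.195
t 8.4 tcp [0.5678 0.1655 0.1172] fix [-0.0204  0.1456] yaw -14.43 tilt [-0. -0. -1.] F [ 1.2  0.5 -0.6] M [0.03 0.03 0.03] w 0.195 q7 -0.4
```

View pics/w6c.png

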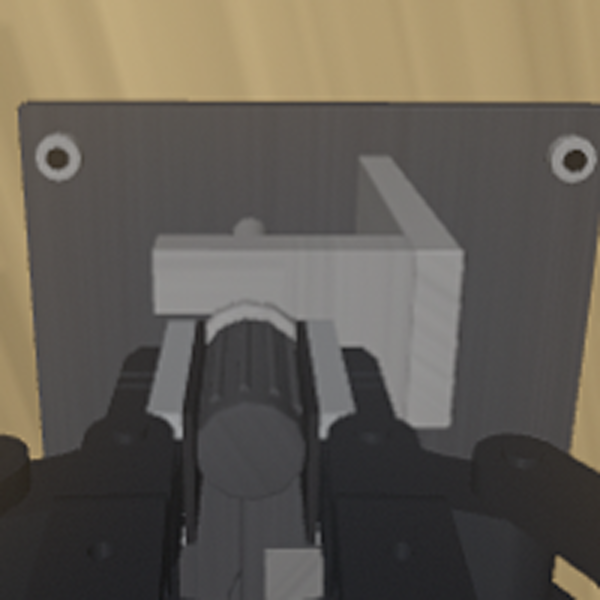

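The shank is in the notch; its lower tip shows behind the tab at crop (248,228). I'll lower it until the flange touches.

```bash
python3 -m creep '[[[0,0,0.25,0,0,0,0],[0,0,0.35,0,0,0,0],[0,0,0.45,0,0,0,0],[0,0,0.5,0,0,0,0],[0,0,0.5,0,0,0,0]]]'
```

```text
t: 9.07
eef_pos: [0.5681, 0.1654, 0.1123]
tool_rot: [-0.0, 0.992, -0.126, -0.0]
contact_force: [0.5, 0.0, -0.6]
gripper_width: 0.197
```

```bash
python3 -m creep '[[[0,0,0.1,0,0,0,0],[0,0,0.1,0,0,0,0]]]'; python3 -m creep '[[[0,0,0.1,0,0,0,0],[0,0,0.1,0,0,0,0]]]'
```

```text
t: 9.32
eef_pos: [0.5682, 0.1654, 0.1119]
tool_rot: [-0.0, 0.992, -0.126, 0.0]
contact_force: [-2.7, -0.7, 5.6]
gripper_width: 0.194
t: 9.57
eef_pos: [0.5683, 0.1654, 0.1118]
tool_rot: [-0.0, 0.992, -0.126, 0.0]
contact_force: [-6.5, -0.9, 13.8]
gripper_width: 0.193
```

```bash
python3 -m creep '[[[0,0,-0.12,0,0,0,0],[0,0,-0.12,0,0,0,0.4],[0,0,-0.12,0,0,0,1],[0,0,-0.12,0,0,0,1],[0,0,-0.12,0,0,0,1],[0,0,-1.5,0,0,0,1],[0,0,-4,0,0,0,1],[0,0,-7,0,0,0,1],[0,0,-10,0,0,0,1],[0,0,-10,0,0,0,1]]]'
python3 - <<'E'
from h import *
st()
im,d=snap('wrist','w7.png'); K=cal('wrist')
cv2.imwrite('pics/w7c.png',cv2.resize(im[130:330,200:440],None,fx=3,fy=3,interpolation=cv2.INTER_CUBIC))
m=bot.silhouettes('wrist','pin_grip')
for r in m[:2]:
    P=cloud(K,d,r['mask']); r=P[:,:2]-O; print(r['p'] if 0 else '', np.percentile(np.c_[r@FX,r@FY,P[:,2]],[5,50,95],axis=0).round(4).tolist())
E
```

```text
t: 10.82
eef_pos: [0.5699, 0.1657, 0.2137]
tool_rot: [-0.002, 0.992, -0.126, 0.002]
contact_force: [0.1, 0.2, -0.7]
gripper_width: 0.998
t 10.82 tcp [0.5699 0.1657 0.2137] fix [-0.0184  0.1464] yaw -14.46 tilt [ 0.005  0.003 -1.   ] F [ 0.1  0.2 -0.7] M [-0.01  0.01  0.01] w 0.998 q7 -0.46
 [[-0.029, 0.1399, 0.1061], [-0.0209, 0.1496, 0.1396], [-0.0128, 0.1545, 0.1414]]
 [[-0.2432, 0.2899, 0.0057], [-0.2233, 0.3092, 0.0325], [-0.2059, 0.3267, 0.0491]]
```

View pics/w7c.png

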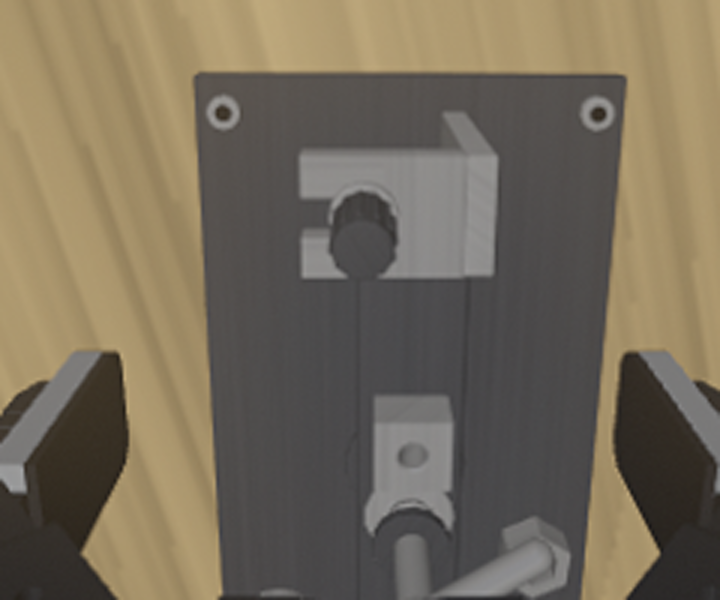

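The pin hangs at crop (363,235), with its top at 0.141 m where 0.142 is expected, and the bore in the block is empty. Next I'll go over the bolt with the jaws turned across the bar.

```bash
python3 -m creep '[[[0,2,0,0,0,0.15,1],[0.5,5,0,0,0,0.33,1],[1,8,0,0,0,0.5,1],[1.5,11,0.3,0,0,0.67,1],[1.7,13.5,0.6,0,0,0.84,1],[1.76,14.6,1,0,0,0.981,1],[1.76,14.6,1.3,0,0,0.981,1],[1.76,14.6,1.3,0,0,0.981,1]]]'
cat >> h.py <<'E'
def bar(fn=None):
    K=cal('wrist'); im,d=snap('wrist',fn)
    if fn: cv2.imwrite('pics/c'+fn,cv2.resize(im[100:400,160:480],None,fx=2.4,fy=2,interpolation=cv2.INTER_CUBIC))
    r=bot.silhouettes('wrist','bolt')
    if not r: print('no bolt'); return
    ms=r[0]['mask']; P=cloud(K,d,ms)
    P=P[(P[:,2]>0.085)&(P[:,2]<.135)&(np.linalg.norm(P[:,:2]-O,axis=1)<.06)]
    far=np.linalg.norm(P[:,:2]-O,axis=1)>.012
    Q=P[far]
    if len(Q)<20: print('few'); return
    vx,vy,x0,y0=cv2.fitLine(Q[:,:2].astype(np.float32),cv2.DIST_HUBER,0,.001,.001).ravel()
    n=np.array([-vy,vx]); dist=(Q[:,:2]-[x0,y0])@n; k=np.abs(dist)<.008; Q=Q[k];dist=dist[k]
    zt=[np.percentile(Q[(dist>a)&(dist<=a+.002)][:,2],50) for a in np.arange(-.006,.006,.002) if ((dist>a)&(dist<=a+.002)).sum()>5]
    s=(Q[:,:2]-O)@[vx,vy]
    print('bar p',round(float(r[0]['p']),2),'yaw',round(float(np.degrees(np.arctan2(vy,vx))),1),'off',round(float(n@([x0,y0]-O)),4),'span',s.min().round(3),s.max().round(3),'ztop',np.round(zt,4),'lift mm',round((max(zt)-.117)*1000,1))
E
python3 - <<'E'
from h import *
go(f2w(0,0,.0965)); bar('w8.png')
E
```

```text
t: 11.92
eef_pos: [0.5484, 0.0205, 0.1966]
tool_rot: [0.0, 0.817, -0.577, -0.001]
contact_force: [0.3, -0.5, -0.1]
gripper_width: 1.0
t 11.93 tcp [0.5484 0.0205 0.1966] fix [-0.0021  0.0005] yaw -70.44 tilt [-0.001 -0.    -1.   ] F [ 0.3 -0.5 -0.1] M [ 0.05 -0.02 -0.01] w 1.0 q7 -1.09
shift cm [ 0.16 -0.16 10.01]
bar p 0.92 yaw 20.0 off 0.0 span -0.053 0.054 ztop [0.1202 0.1218 0.1225 0.1224 0.1217 0.1201] lift mm 5.5
```

View pics/cw8.png

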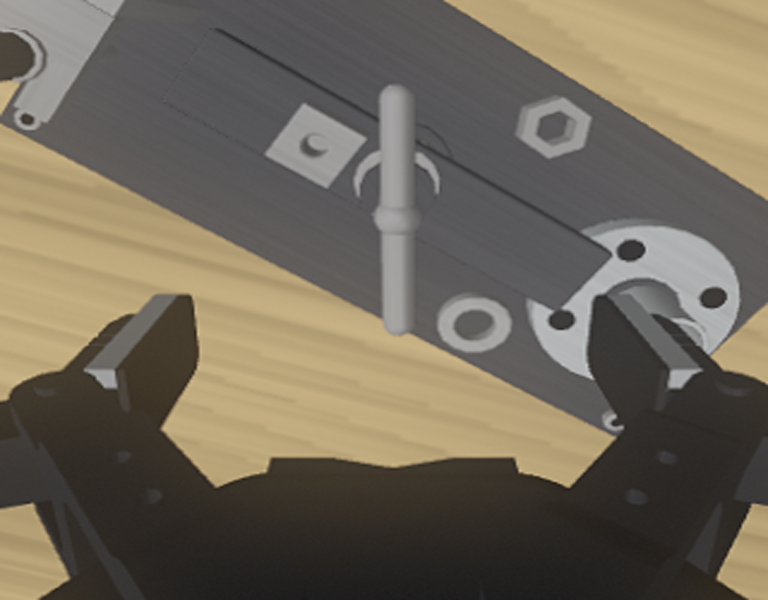

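The bar stands vertical in the crop from (397,90) to (397,330). It lies over the axis with zero offset, yaw 20°, lift about 5.3 mm. From the 8 mm pitch I expect the drop about 110–125° back. I'll descend with the jaws open and close loosely so the bolt can slide.

```bash
python3 -m creep '[[[0.1,-0.1,3,0,0,0,1],[0.16,-0.16,6,0,0,0,1],[0.16,-0.16,8.5,0,0,0,1],[0.16,-0.16,9.95,0,0,0,1],[0.16,-0.16,9.95,0,0,0,0.5],[0.16,-0.16,9.95,0,0,0,0.21],[0.16,-0.16,9.95,0,0,0,0.21],[0.16,-0.16,9.95,0,0,0,0.21]]]' 30
python3 - <<'E'
from h import *
go(f2w(0,0,.097)); bar('w9.png')
E
```

```text
t: 13.02
eef_pos: [0.5511, 0.0187, 0.0984]
tool_rot: [-0.0, 0.816, -0.578, 0.0]
contact_force: [1.0, 0.4, -0.9]
gripper_width: 0.207
t 13.03 tcp [0.5511 0.0187 0.0984] fix [ 0.001  -0.0005] yaw -70.64 tilt [ 0.001  0.    -1.   ] F [ 1.   0.4 -0.9] M [ 0.01 -0.   -0.05] w 0.207 q7 -0.98
shift cm [-0.1   0.05  0.14]
bar p 0.65 yaw 20.0 off -0.0002 span -0.036 0.054 ztop [0.1196 0.1216 0.1224 0.1225 0.1218 0.1201] lift mm 5.5
```

View pics/cw9.png

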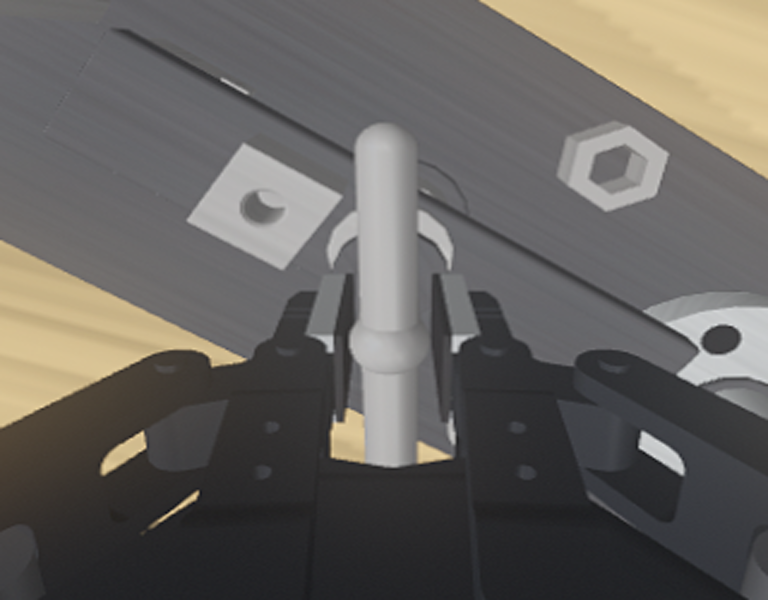

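The bar passes loosely between the pads in the crop, with the hub at (390,345). I'll turn back about 60° first.

```bash
python3 -m creep '[[[-0.05,0,0.1,0,0,-0.15,0.21],[-0.08,0,0.1,0,0,-0.3,0.21],[-0.08,0,0.1,0,0,-0.45,0.21],[-0.08,0,0.1,0,0,-0.6,0.21],[-0.08,0,0.1,0,0,-0.75,0.21],[-0.08,0,0.1,0,0,-0.9,0.21],[-0.08,0,0.1,0,0,-1.05,0.21],[-0.08,0,0.1,0,0,-1.05,0.21]]]'
python3 - <<'E'
from h import *
go(f2w(0,0,.097)); bar('w10.png')
E
```

```text
t: 14.12
eef_pos: [0.5502, 0.0196, 0.0971]
tool_rot: [-0.0, 0.996, -0.092, -0.0]
contact_force: [-1.5, 0.8, 2.4]
gripper_width: 0.208
t 14.12 tcp [0.5502 0.0196 0.0971] fix [-0.0001  0.0001] yaw -10.57 tilt [-0.     0.001 -1.   ] F [-1.5  0.8  2.4] M [ 0.22  0.44 -0.03] w 0.208 q7 -0.12
shift cm [0.01 0.01 0.01]
bar p 0.7 yaw 63.6 off 0.0006 span -0.033 0.054 ztop [0.1215 0.1228 0.1234 0.1232 0.1222 0.1202] lift mm 6.4
```

View pics/cw10.png

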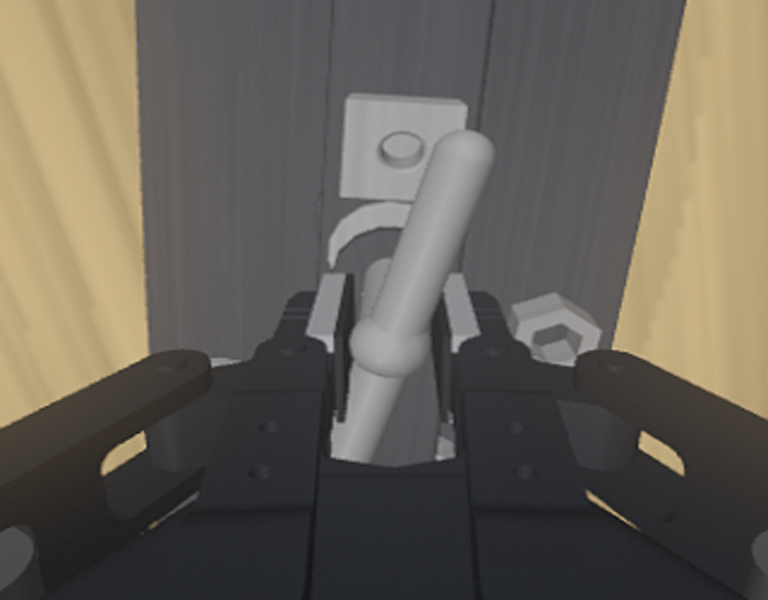

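```bash
python3 -m creep '[[[0,0,0,0,0,-0.15,0.21],[0,0,0,0,0,-0.3,0.21],[0,0,0,0,0,-0.45,0.21],[0,0,0,0,0,-0.6,0.21],[0,0,0,0,0,-0.75,0.21],[0,0,0,0,0,-0.87,0.21],[0,0,0,0,0,-0.87,0.21]]]'
python3 - <<'E'
from h import *
go(f2w(0,0,.097)); bar()
E
```

```text
t: 15.1
eef_pos: [0.5498, 0.0191, 0.0966]
tool_rot: [-0.0, 0.942, 0.336, -0.001]
contact_force: [-2.4, -0.2, 1.8]
gripper_width: 0.207
t 15.1 tcp [0.5498 0.0191 0.0966] fix [-0.0003 -0.0005] yaw 39.24 tilt [-0.001 -0.    -1.   ] F [-2.4 -0.2  1.8] M [-0.11  0.53 -0.03] w 0.207 q7 0.61
shift cm [ 0.06 -0.   -0.04]
bar p 0.74 yaw -66.3 off -0.0007 span -0.055 0.034 ztop [0.121  0.1229 0.1238 0.124  0.1235 0.1221] lift mm 7.0
```

```bash
python3 -m creep '[[[0,0,0,0,0,-0.09,0.21],[0,0,0,0,0,-0.17,0.21],[0,0,0,0,0,-0.17,0.21]]]'
python3 -c "
from h import *
st();bar()"
python3 -m creep '[[[0,0,0,0,0,-0.09,0.21],[0,0,0,0,0,-0.17,0.21],[0,0,0,0,0,-0.17,0.21]]]'
python3 -c "
from h import *
st();bar()"
```

```text
t: 15.58
eef_pos: [0.55, 0.0189, 0.0964]
tool_rot: [-0.0, 0.91, 0.414, -0.001]
contact_force: [-2.6, -1.2, 2.2]
gripper_width: 0.211
t 15.57 tcp [0.55   0.0189 0.0964] fix [-0.0002 -0.0006] yaw 48.95 tilt [-0.001 -0.    -1.   ] F [-2.6 -1.2  2.2] M [-0.22  0.74 -0.03] w 0.211 q7 0.75
bar p 0.95 yaw -56.9 off -0.0007 span -0.055 0.032 ztop [0.1208 0.1228 0.1238 0.124  0.1235 0.1221] lift mm 7.0
t: 16.05
eef_pos: [0.5503, 0.0191, 0.0964]
tool_rot: [0.0, 0.872, 0.49, -0.0]
contact_force: [-2.3, -1.8, -1.6]
gripper_width: 0.211
t 16.05 tcp [0.5503 0.0191 0.0964] fix [ 0.0001 -0.0004] yaw 58.71 tilt [-0. -0. -1.] F [-2.3 -1.8 -1.6] M [-0.23  0.33 -0.03] w 0.211 q7 0.9
bar p 0.74 yaw -45.5 off -0.0008 span -0.055 0.033 ztop [0.1204 0.1224 0.1234 0.1236 0.1231 0.1217] lift mm 6.6
```

The vertical force flipped and the lift dipped from 7.0 to 6.6 mm. The drop may be starting, with pad friction still holding the bolt. I'll unload the pads by turning them forward within their slack.

```bash
python3 -m creep '[[[0,0,0,0,0,0.1,0.22],[0,0,0,0,0,0.17,0.24],[0,0,0,0,0,0.17,0.24]]]'
python3 -c "
from h import *
st();bar('w11.png')"
```

```text
t: 16.52
eef_pos: [0.5516, 0.0199, 0.0972]
tool_rot: [0.0, 0.91, 0.415, 0.001]
contact_force: [0.6, -0.3, -0.4]
gripper_width: 0.236
t 16.52 tcp [0.5516 0.0199 0.0972] fix [0.0012 0.0008] yaw 49.09 tilt [ 0.002  0.    -1.   ] F [ 0.6 -0.3 -0.4] M [-0.05  0.01  0.01] w 0.236 q7 0.75
bar p 0.7 yaw -44.8 off -0.0004 span -0.055 0.036 ztop [0.1204 0.1221 0.1229 0.123  0.1223 0.1206] lift mm 6.0
```

View pics/cw11.png

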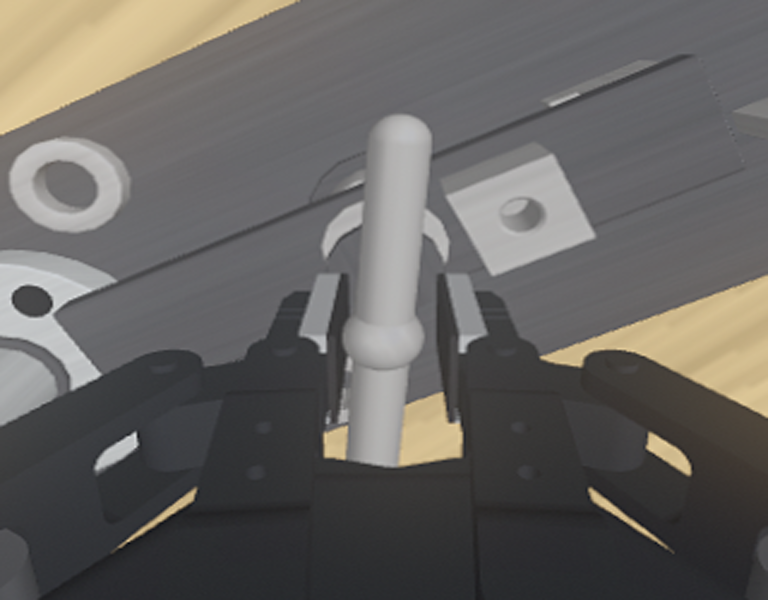

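```bash
python3 -m creep '[[[0,0,0,0,0,-0.15,0.21],[0,0,0,0,0,-0.27,0.21],[-0.08,0.05,0,0,0,-0.31,0.21],[-0.08,0.05,0,0,0,-0.31,0.21]]]'
python3 -c "
from h import *
st();bar()"
```

```text
t: 17.12
eef_pos: [0.55, 0.0188, 0.0967]
tool_rot: [-0.0, 0.835, 0.55, -0.0]
contact_force: [-2.5, 1.4, 0.1]
gripper_width: 0.206
t 17.12 tcp [0.55   0.0188 0.0967] fix [-0.0001 -0.0008] yaw 66.8 tilt [-0.001  0.001 -1.   ] F [-2.5  1.4  0.1] M [ 0.27  0.47 -0.08] w 0.206 q7 1.02
bar p 0.89 yaw -39.4 off -0.0004 span -0.055 0.038 ztop [0.1142 0.1162 0.1171 0.1172 0.1167 0.1153] lift mm 0.2
```

It dropped: lift went from 6.0 to 0.2 mm, with the bar now at yaw 140.6°. I'll line the jaws up with the bar, lower slightly and grip.

```bash
python3 -m creep '[[[0,0,0.1,0,0,0.14,0.24],[0,-0.05,0.3,0,0,0.28,0.24],[0,-0.07,0.4,0,0,0.28,0.24],[0,-0.07,0.4,0,0,0.28,0],[0,-0.07,0.4,0,0,0.28,0],[0,-0.07,0.4,0,0,0.28,0]]]' 40
python3 -c "
from h import *
go(f2w(0,0,.092));bar('w12.png')"
```

```text
t: 17.98
eef_pos: [0.5501, 0.0187, 0.093]
tool_rot: [0.0, 0.903, 0.429, 0.0]
contact_force: [0.9, 0.5, 0.8]
gripper_width: 0.142
t 17.98 tcp [0.5501 0.0187 0.093 ] fix [ 0.     -0.0009] yaw 50.85 tilt [ 0.001  0.    -1.   ] F [0.9 0.5 0.8] M [-0.15 -0.06  0.04] w 0.142 q7 0.78
shift cm [ 0.08 -0.04  0.1 ]
bar p 0.57 yaw -40.3 off -0.0003 span -0.055 0.036 ztop [0.1147 0.1163 0.1171 0.1171 0.1164 0.1147] lift mm 0.1
```

View pics/cw12.png

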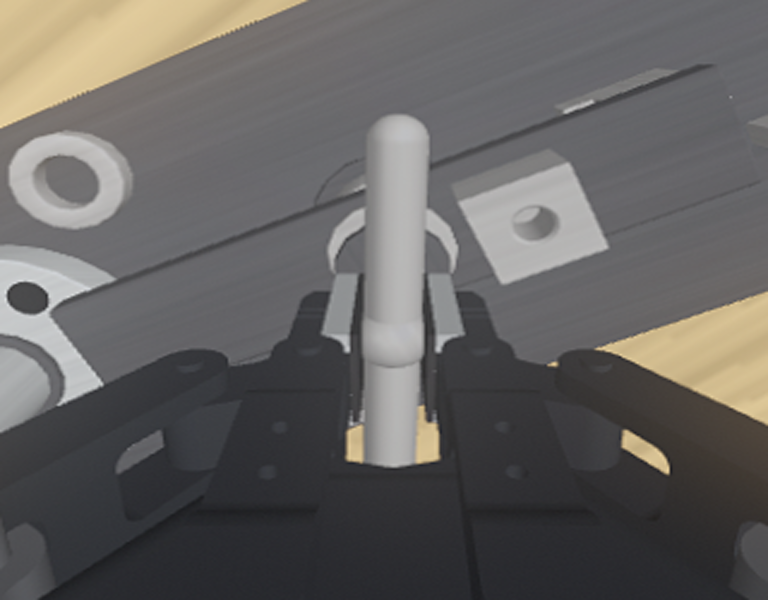

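The bar is gripped in the middle (reading 0.142, consistent with the 14 mm stem) at bar yaw ~140°, lift 0. Next is forward half a turn, following the pitch down.

```bash
python3 -m creep '[[[0.03,-0.02,0.02,0,0,0.15,0],[0.06,-0.03,0.04,0,0,0.32,0],[0.06,-0.03,0.06,0,0,0.5,0],[0.06,-0.03,0.08,0,0,0.66,0],[0.06,-0.03,0.11,0,0,0.83,0],[0.06,-0.03,0.13,0,0,1.0,0],[0.06,-0.03,0.15,0,0,1.17,0],[0.06,-0.03,0.17,0,0,1.34,0],[0.06,-0.03,0.19,0,0,1.5,0],[0.06,-0.03,0.2,0,0,1.57,0]]]'
python3 -c "
from h import *
go(f2w(0,0,.092));bar()"
```

```text
t: 19.32
eef_pos: [0.5494, 0.0186, 0.0909]
tool_rot: [0.001, 0.942, -0.336, -0.0]
contact_force: [-2.7, -2.2, 4.6]
gripper_width: 0.14
t 19.32 tcp [0.5494 0.0186 0.0909] fix [-0.0007 -0.0011] yaw -39.32 tilt [-0.001 -0.001 -1.   ] F [-2.7 -2.2  4.6] M [-0.52  0.45  0.06] w 0.14 q7 -0.53
shift cm [ 0.01 -0.13 -0.11]
bar p 0.58 yaw 50.1 off 0.0002 span -0.037 0.054 ztop [0.1124 0.1143 0.115  0.115  0.1142 0.1126] lift mm -2.0
```

```bash
python3 -m creep '[[[0,-0.03,0.02,0,0,0.15,0],[0,-0.05,0.04,0,0,0.32,0],[0,-0.05,0.06,0,0,0.5,0],[0,-0.05,0.08,0,0,0.66,0],[0,-0.05,0.11,0,0,0.83,0],[0,-0.05,0.13,0,0,1.0,0],[0,-0.05,0.15,0,0,1.17,0],[0,-0.05,0.17,0,0,1.34,0],[0,-0.05,0.19,0,0,1.5,0],[0,-0.05,0.2,0,0,1.57,0]]]'
python3 -c "
from h import *
go(f2w(0,0,.092));bar()"
```

```text
t: 20.68
eef_pos: [0.5493, 0.0193, 0.0888]
tool_rot: [-0.001, -0.429, 0.903, 0.0]
contact_force: [-3.4, -2.0, 7.4]
gripper_width: 0.146
t 20.68 tcp [0.5493 0.0193 0.0888] fix [-0.0009 -0.0004] yaw -129.18 tilt [-0.002 -0.    -1.   ] F [-3.4 -2.   7.4] M [-0.38  0.86  0.09] w 0.146 q7 -1.78
shift cm [-0.08 -0.06 -0.32]
bar p 0.91 yaw -39.5 off -0.0005 span -0.037 0.054 ztop [0.1104 0.1121 0.1129 0.1129 0.1122 0.1105] lift mm -4.1
```

Half a turn is done: bar yaw back at 140.5°, lift −4.1 mm. To regrasp I'll open, rise, turn back half a turn and come down again.

```bash
python3 -m creep '[[[0,0,0,0,0,0,0.5],[0,0,0,0,0,0,0.5],[0,0,-0.5,0,0,0,0.5],[0,0,-3,0,0,0,0.5],[-0.05,0,-5,0,0,0,0.5],[-0.05,0,-5,0,0,-0.17,0.5],[-0.05,0,-5,0,0,-0.34,0.5],[-0.05,0,-5,0,0,-0.51,0.5],[-0.05,0,-5,0,0,-0.68,0.5],[-0.05,0,-5,0,0,-0.85,0.5]]]'
python3 -m creep '[[[0,0,0,0,0,-0.18,0.5],[0,0,0,0,0,-0.36,0.5],[0,0,0,0,0,-0.54,0.5],[0,0,0,0,0,-0.72,0.5],[0,0,0,0,0,-0.9,0.5],[0,0,0,0,0,-1.08,0.5],[0,0,0,0,0,-1.26,0.5],[0,0,0,0,0,-1.44,0.5],[0,0,0,0,0,-1.62,0.5],[0,0,0,0,0,-1.8,0.5]]]'
python3 -m creep '[[[0,0,0,0,0,-0.18,0.5],[0,0,0,0,0,-0.36,0.5],[0,0,0,0,0,-0.48,0.5],[0,0,0,0,0,-0.48,0.5]]]'
python3 -c "
from h import *
go(f2w(0,0,.088));bar('w13.png')"
```

```text
t: 22.02
eef_pos: [0.5507, 0.0203, 0.1395]
tool_rot: [-0.0, 0.766, -0.643, 0.0]
contact_force: [0.0, -0.1, 0.0]
gripper_width: 0.5
t: 23.28
eef_pos: [0.5507, 0.02, 0.1394]
tool_rot: [0.0, 0.98, 0.2, 0.0]
contact_force: [-1.4, -0.8, -0.3]
gripper_width: 0.497
t: 23.78
eef_pos: [0.5507, 0.0199, 0.1393]
tool_rot: [0.0, 0.906, 0.424, 0.0]
contact_force: [0.3, -0.2, -0.6]
gripper_width: 0.499
t 23.77 tcp [0.5507 0.0199 0.1393] fix [0.0003 0.0005] yaw 50.16 tilt [ 0.001 -0.    -1.   ] F [ 0.3 -0.2 -0.6] M [-0.03  0.01 -0.11] w 0.499 q7 0.81
shift cm [-0.06 -0.01  5.13]
bar p 0.66 yaw -40.0 off -0.0002 span -0.055 0.053 ztop [0.1105 0.1124 0.1132 0.1132 0.1124 0.1106] lift mm -3.8
```

View pics/cw13.png

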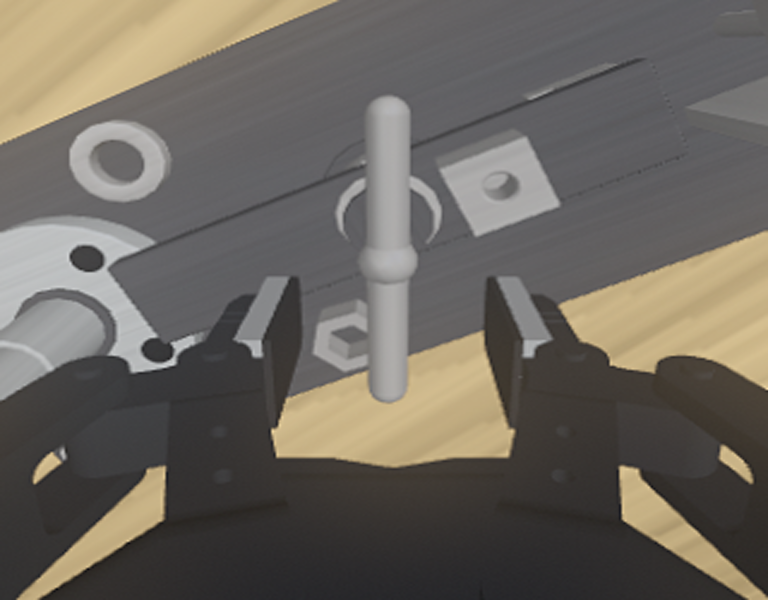

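The bar is centred between the jaws in the crop, from (388,100) to (388,400). I'll descend and grip.

```bash
python3 -m creep '[[[-0.05,0,2.5,0,0,0,0.5],[-0.05,0,5,0,0,0,0.5],[-0.05,0,5.1,0,0,0,0.5],[-0.05,0,5.1,0,0,0,0],[-0.05,0,5.1,0,0,0,0],[-0.05,0,5.1,0,0,0,0],[-0.05,0,5.1,0,0,0,0]]]' 40
python3 -c "
from h import *
go(f2w(0,0,.088));bar()"
```

```text
t: 24.75
eef_pos: [0.55, 0.0188, 0.0887]
tool_rot: [0.0, 0.906, 0.424, -0.0]
contact_force: [-4.8, -3.6, 6.7]
gripper_width: 0.142
t 24.75 tcp [0.55   0.0188 0.0887] fix [-0.0001 -0.0008] yaw 50.18 tilt [ 0.    -0.001 -1.   ] F [-4.8 -3.6  6.7] M [-0.81  0.83  0.06] w 0.142 q7 0.82
shift cm [ 0.07 -0.02  0.07]
bar p 0.76 yaw -40.1 off -0.0003 span -0.055 0.036 ztop [0.1104 0.1122 0.1129 0.113  0.1123 0.1106] lift mm -4.0
```

```bash
python3 -m creep '[[[0.03,0,0.02,0,0,0.15,0],[0.05,0,0.04,0,0,0.32,0],[0.05,0,0.06,0,0,0.5,0],[0.05,0,0.08,0,0,0.66,0],[0.05,0,0.11,0,0,0.83,0],[0.05,0,0.13,0,0,1.0,0],[0.05,0,0.15,0,0,1.17,0],[0.05,0,0.17,0,0,1.34,0],[0.05,0,0.19,0,0,1.5,0],[0.05,0,0.2,0,0,1.57,0]]]'
python3 -m creep '[[[0,-0.03,0.02,0,0,0.15,0],[0,-0.05,0.04,0,0,0.32,0],[0,-0.05,0.06,0,0,0.5,0],[0,-0.05,0.08,0,0,0.66,0],[0,-0.05,0.11,0,0,0.83,0],[0,-0.05,0.13,0,0,1.0,0],[0,-0.05,0.15,0,0,1.17,0],[0,-0.05,0.17,0,0,1.34,0],[0,-0.05,0.19,0,0,1.5,0],[0,-0.05,0.2,0,0,1.57,0]]]'
python3 -c "
from h import *
go(f2w(0,0,.084));bar('w14.png')"
```

```text
t: 26.1
eef_pos: [0.5496, 0.0187, 0.0867]
tool_rot: [0.001, 0.94, -0.342, -0.0]
contact_force: [-6.5, -4.1, 10.7]
gripper_width: 0.144
t: 27.35
eef_pos: [0.5495, 0.0192, 0.0846]
tool_rot: [-0.001, -0.423, 0.906, 0.0]
contact_force: [-8.6, -3.4, 12.9]
gripper_width: 0.142
t 27.35 tcp [0.5495 0.0192 0.0846] fix [-0.0007 -0.0005] yaw -129.9 tilt [-0.002 -0.    -1.   ] F [-8.6 -3.4 12.9] M [-0.84  1.84  0.11] w 0.142 q7 -1.71
shift cm [-0.07 -0.04  0.06]
bar p 0.56 yaw -39.2 off -0.0004 span -0.037 0.054 ztop [0.1063 0.1081 0.1088 0.1088 0.1081 0.1062] lift mm -8.2
```

View pics/cw14.png

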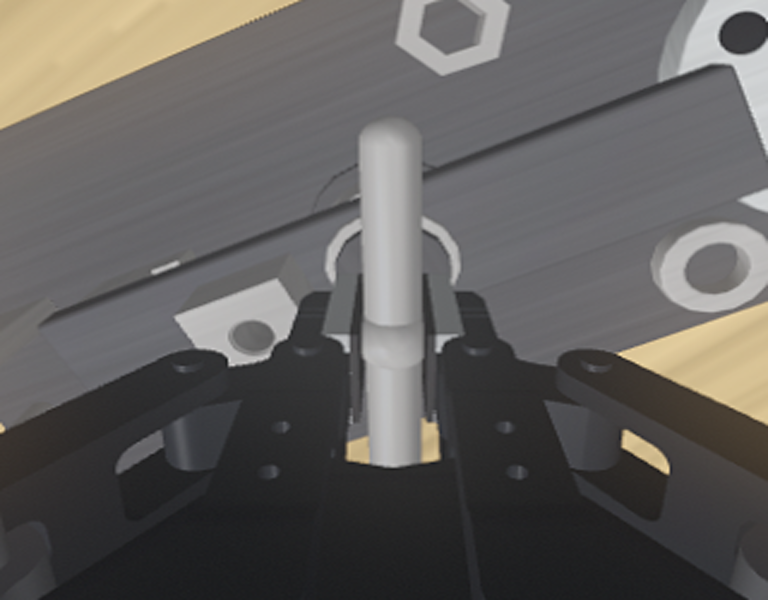

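One full turn is complete: bar yaw 140.5°, lift −8.2 mm. I'll ease the downward push slightly, then check the pin and the bystanders.

```bash
python3 -m creep '[[[-0.03,0,-0.04,0,0,0,0],[-0.03,0,-0.04,0,0,0,0]]]'
python3 - <<'E'
from h import *
go(f2w(0,0,.084));bar()
a,_=snap('scene','s9.png'); b,d=snap('side','d9.png')
K=cal('side'); r=bot.silhouettes('side','pin')
for x in r[:2]: print('pin side',x['p'],x['xy'],'expected grip',proj(K,[f2w(-.02,.145,.13)]))
A=cv2.resize(a[130:250,255:415],None,fx=4,fy=4,interpolation=cv2.INTER_CUBIC); cv2.imwrite('pics/s9c.png',A)
B=cv2.resize(b[140:300,250:380],None,fx=3.6,fy=3.6,interpolation=cv2.INTER_CUBIC); cv2.imwrite('pics/d9c.png',B)
E
```

```text
t: 27.7
eef_pos: [0.5495, 0.0192, 0.0847]
tool_rot: [-0.001, -0.425, 0.905, 0.0]
contact_force: [-7.9, -5.1, 8.8]
gripper_width: 0.145
t 27.7 tcp [0.5495 0.0192 0.0847] fix [-0.0007 -0.0005] yaw -129.73 tilt [-0.002 -0.001 -1.   ] F [-7.9 -5.1  8.8] M [-0.94  1.63  0.04] w 0.145 q7 -1.71
shift cm [-0.07 -0.04  0.07]
bar p 0.98 yaw -39.5 off -0.0005 span -0.039 0.055 ztop [0.1063 0.1081 0.1088 0.1089 0.1082 0.1063] lift mm -8.1
```

View pics/s9.png

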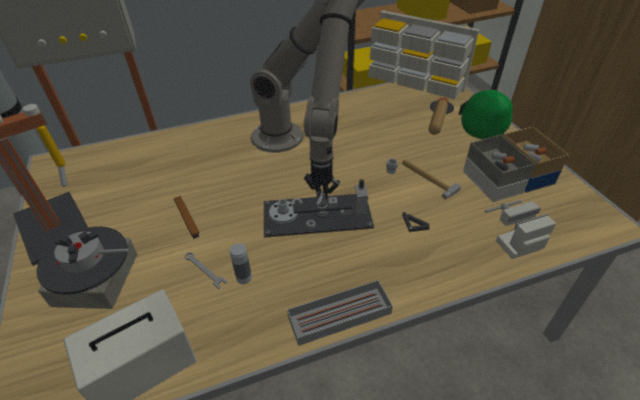

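View pics/s9c.png

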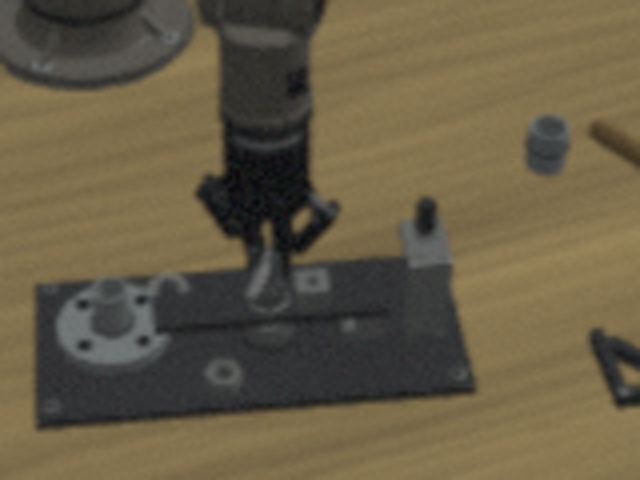

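View pics/d9c.png

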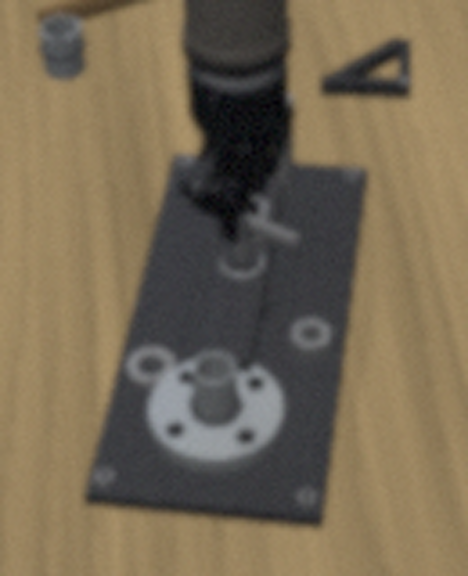

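In the scene view the pin stands in the tab at (362,184). The nut, spacer, hammer, brush, spanner, magnet, can and pipe are all where they were. Handing in.

```bash
python3 -c "
from station import bot
print(bot.hand_in()); print(bot.get_obs()['t'])"
```

```text
the job is handed in; nothing more can be done
None
the job is handed in; nothing more can be done
```

I parked the lock pin, turned the bolt back to its thread drop, then forward one full turn, and handed in at about 28 s with the T-handle gripped at its middle.

- **Pin:** It hangs by its flange in the tab's notch, released. Its top measured 0.141 m against an expected 0.142 m, and the last scene picture still shows it standing in the tab. The side camera could not confirm this, because the gripper hid the pin.
- **Drop:** Going back, the bolt started to sink between about 104° and 115° from its start. By about 121° it had fallen all the way, the measured height going from 6.0 to 0.2 mm.
- **Full turn:** I turned forward 360° from the bottom of the drop, in two half turns with one regrasp. The bar came back to 140.5° (140.6° at the drop) and the height reads −8.1 mm (−8 expected). The exact start of the drop is uncertain by about 10°, so the count from there could be short by about that much.
- **Grip:** The pads hold the T-handle at its middle at 40 N. The opening reads 0.145, which suggests they bear on the 14 mm stem just under the bar as well as on the bar or instead of it. The arm still pushes down with about 9 N and sideways with about 9 N, both inside the limits.
- **Bench:** In the pictures the other things on the bench and fixture look unmoved.

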